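# Slip a filter slide under the stage clip

## Task

Load the filter slide on the viewing stage: press the red bar of the spring clip down with one fingertip and keep it down while the other fingertip pushes the slide by its upright blue handle under the raised clip, until the handle stands fully home against both stop posts. Then let the clip spring down onto the slide and withdraw. Only press and push: do not pinch or lift the slide, and leave the bottles, boxes and other things around alone.

Things in the scene. Friction and masses are not known exactly. Their poses are not given: they have to be found in the camera images.
- stage: Viewing stage fixed to the table: dark steel plate 156 x 116 mm on legs, deck 62 mm above the table. Origin: centre of its underside. Its +x axis is the way the slide is pushed in (to the robot's left, give or take 20 degrees), z up. The slideway runs along x at y = +27 mm between two aluminium rails 6 mm high, 42 mm apart. The clip's hinge runs along x at y = -8 mm, 79 mm above the table.
- press_bar (a point): Centre of the red face of the clip's press bar (stage x = -27, y = -34 mm), 86 mm above the table at rest, 76 mm with the clip at 0.4. The bar spans stage x -71 to +17, y -12 to -49 mm, beside the handle's path, so a finger can slide along it while keeping it down. Pressing takes about 3.5 N at first, 8 N fully down; it springs back.
- clip (a joint): Angle of the steel spring clip, rad: 0 at rest (jaw down, slideway blocked), grows as the bar is pressed down, stop at 0.45. From 0.2 the jaw is higher than the slide's plate; 0.3 to 0.4 gives good clearance. Let go, it springs back and reads about 0.18 if it rests on the slide.
- jaw_tip (a point): Underside of the clip's jaw tip (16 mm along stage x, 10 mm along y; at rest centred at stage x = +33, y = +27 mm, 2 mm above the deck, barring the slideway). It rises as the press bar goes down.
- home_stop (a point): Point midway between the two aluminium stop posts (each 28 mm high above the deck, at stage y = +3 and +51 mm), at deck height, in the plane of their faces towards the incoming slide: stage x = +16, y = +27 mm. The slide's handle comes to rest against both faces.
- slide: Loose filter slide, about 150 g, in the slideway before the clip, axes as the stage's: white plate 50 (x) x 40 x 8 mm; at its rear (-x) end an upright blue handle 6 mm thick, 54 mm wide, top 92 mm above the table, rear face at slide x = -25 mm. Origin: centre of the plate's underside. Starts at stage x = -8 to -22 mm; fully home at +35 mm, the handle against both posts.
- bottle_a: White sample bottle with a screw cap, 38 mm across, 84 mm high, a bystander; origin at the centre of its underside.
- bottle_b: White sample bottle with a screw cap, 38 mm across, 84 mm high, a bystander; origin at the centre of its underside.
- filter_box: Card box 64 x 86 x 24 mm, a bystander; origin at the centre of its underside.
- timer: White countdown timer with three keys, 64 x 64 x 19 mm, a bystander; origin at the centre of its underside.
- bulb: Red rubber pipette bulb, 33 mm across, 52 mm high, a bystander; origin at the centre of its underside.
- vial: White vial, 31 mm across, 47 mm high, a bystander; origin at the centre of its underside.

How it is judged:
By the outcome, as a careful person would: the job done as asked, in the order asked, and still so for the second after the job is handed in, with the robot touching nothing.
It also fails if it takes over 35 s, if anything falls off the work surface, if the arm or the gripper's body presses on something with over 40 N, if the wrist force passes 120 N, or if a joint passes its speed limit or range.

## Robot

A 7-joint arm with a two-finger parallel gripper is mounted at the origin on a cart in front of the work surface, level with it; the furniture and walls round the work are solid. World frame = base frame: x ahead of the robot, y to its left, z up, the work surface at z = 0. Lengths are in m, angles in rad, forces in N, time in s.
With the tool pointing down it reaches from about 0.4 to 0.925 m from the base axis. Payload 4.1 kg.
Tool frame: the origin (TCP) lies at the very end of the fingers, on their centre line; the grasp point (between the pads) lies 19 mm behind it; z points along the fingers, y is the line along which they close (so a half turn about z gives the same grasp; the last joint's range is limited). The gripper opens to 85 mm and grips with 20 to 120 N. Pads are 22 mm wide; open, the fingers measure 114 mm over their backs; the gripper's body (76 mm by 85 mm) begins 54 mm behind the grasp point. The pads swing forward as they close: fully open they stand 13 mm farther back than shut.
Start: joints at [-1.307, 0.398, 0.045, 1.537, -0.019, 1.207, -0.051], TCP at [0.231, 0.608, 0.231] pointing down, gripper open.
Joint ranges: [-2.82, 2.82], [-0.49, 2.23], [-1.37, 1.46], [0, 2.46], [-1.36, 4.5], [0.23, 2], [-2.94, 2.94]. Speed limits (rad/s): [2.57, 2.57, 3.14, 3.14, 3.14, 3.14, 3.14].

## Interface

Orientations are given as a unit quaternion [w, x, y, z].
In Python, from workcell import get_obs, snapshot, calibration, close_job, masks_of gives the robot as it stands.
- The arm moves only by the tool carry_out, never from a script. Its argument "motion" is a list of rows, each a list of 7 numbers: the shift along the tool's x, y, z scaled (see below), then the turn, a rotation vector about the tool's x, y, z scaled (see below), then the opening, from 0 (shut) to 1 (fully open). A call has 1 to 20 rows; each row is the pose to reach, as a shift and turn from the pose commanded when the call began, along the tool's axes at that moment; what a row does not reach only later rows make up. The controller multiplies each number of a shift by 500 mm and each number of a turn by pi/4 rad. A row lasts 1/8 s, in which the tool goes at most 62.5 mm and 10.7 degrees, less where a joint would pass 70% of its speed; a pose out of reach is approached as far as the arm can. A call with a number of a shift or a turn outside -1 to 1 is refused whole. A call with a gripper value outside its range is refused whole. The fingers move at their own pace and stop on an object; the grip force is fixed at half the most. Time passes only in rows, so rows that repeat a pose let the fingers close. It gives the time, the measured TCP pose, the force, the opening and the grip force at its end, in the units of the state.
- get_obs(): the state, without advancing time (a new reading comes with each control period).
- snapshot(name): name is "scene" or "top" or "wrist"; returns the picture (420x560x3 uint8, blue, green, red); there is no depth.
- calibration(name): a dict with "fov_y" (degrees; the focal length in pixels is half the picture's height over the tangent of half this angle, whatever the lens; pixels are square), "cx", "cy" (the principal point, pixels), "k1" (the pictures are not rectified: a ray, as slopes to the right and down, at radius r is drawn at 1 + k1 r^2 times it, then the intrinsics apply), "position" and "orientation" of the camera in the world. Camera axes: x right, y up, looking along -z (the intrinsics and any distortion apply to the point x, -y, -z); pixel columns grow to the right and rows downward; lengths in m; the calibration is good to about 2 mm. A picture is of the moment at which its call begins: read the wrist's pose just before it. calibration takes no time and is no camera call; for the wrist camera it gives the pose at the moment of the call.
- close_job(): hands the job in; it is judged then, once.
Trained networks look in the newest picture that a camera, given by its name, has taken for a name from the list of things; names that differ only in an ending like _2 or _b are one class to them, and where a whole thing is asked for, a point or a joint stands for the part that bears it (a point fixed in the world has none). Each returns a list of dicts, best first, with "p" (0 to 1); they miss things now and then, are a little off and sometimes report something else, mostly with a low value. They report only what shows in the picture. A call takes as long as a camera call.
- masks_of(camera, target): "region" (420x560 bool, what is visible of it) and "centre" ([column, row] in pixels, amid what is visible of it).
The state is a dict: "time_s": time; "joint_pos": joint angles; "qd": joint speeds; "joint_torque": joint torques, N m; "position": TCP position; "tcp_rot": TCP orientation; "contact_force": force on the tool from outside, world axes, zero at the start; "moment": the same for the moment, N m; "width": finger opening in m; "grasp_force": force on a finger pad.
Only numpy, scipy, OpenCV 4.12 (cv2) and the standard library are available. Lean on these libraries where they do the work, as an engineer would, in place of code of your own. Each camera call takes 0.05 s, during which the arm holds its last target. There are 200 camera calls.

## Working session

There is one attempt and no reset: what is moved stays moved. The work goes in short steps, Python scripts to look and compute and a tool call to move; the robot and the scene stay as the last step left them, time stands still between calls to the robot, and variables do not carry over. Pictures are saved under pics/ and viewed, at most 10 in all, crops included, and the job is handed in when it is done.

Besides the shell and the picture viewer there is one more tool, called by a JSON object that holds its "fn" and its "kwargs". carry_out: Moves the arm, as the interface text tells. Shifts and turns lie within -1 to 1; 1 stands for 500 mm of shift or pi/4 rad of turn. Its arguments: {"type":"object","properties":{"motion":{"type":"array","items":{"type":"array","items":{"type":"number"}}}},"required":["motion"]}

```bash
mkdir -p pics; ls; python3 - <<'E'
from workcell import *
import cv2,numpy as np
o=get_obs();print({k:np.round(v,3).tolist() for k,v in o.items()})
for n in("scene","top"):
    cv2.imwrite(f"pics/{n}0.png",snapshot(n));print(n,calibration(n))
    for t in("stage","slide","press_bar","clip"):
        print(t,[(round(m["p"],2),np.round(m["centre"]).tolist(),int(m["region"].sum())) for m in masks_of(n,t)][:2])
E
```

```text
pics
{'time_s': 0.0, 'joint_pos': [-1.307, 0.399, 0.045, 1.538, -0.019, 1.207, -0.051], 'qd': [-0.001, -0.0, -0.0, 0.0, 0.0, 0.001, -0.001], 'joint_torque': [-0.0, -47.512, 1.364, -25.422, 0.011, 0.01, -0.0], 'position': [0.23, 0.607, 0.23], 'tcp_rot': [-0.0, 0.18, 0.984, -0.001], 'contact_force': [0.057, -1.156, 0.142], 'moment': [0.035, 0.053, 0.032], 'grasp_force': 0.0, 'width': 0.085}
scene {'fov_y': 45.8888560818555, 'cx': 284.1341360475125, 'cy': 212.24051976710678, 'k1': -0.05314367306572869, 'position': array([0.0126012 , 1.10382445, 1.22595153]), 'orientation': array([-0.22902804, -0.09657174,  0.36927587,  0.89546378])}
stage [(0.65, [267.0, 279.0], 1257)]
slide [(0.39, [285.0, 275.0], 85), (0.19, [270.0, 276.0], 1304)]
press_bar [(0.79, [272.0, 258.0], 406)]
clip [(0.66, [276.0, 260.0], 404), (0.46, [358.0, 150.0], 67)]
top {'fov_y': 53.02915235788677, 'cx': 279.04743327472823, 'cy': 203.1351393423859, 'k1': -0.025175171464170035, 'position': array([0.29391296, 0.09018807, 1.27365293]), 'orientation': array([ 0.718716  ,  0.08141016, -0.08130738, -0.68571773])}
stage [(0.9, [204.0, 230.0], 1843)]
slide [(0.62, [209.0, 244.0], 271)]
press_bar [(0.72, [210.0, 228.0], 504)]
clip [(0.95, [211.0, 226.0], 582)]
```

```bash
cat > h.py <<'E'
import numpy as np,cv2
from scipy.spatial.transform import Rotation as R
def Rq(q): return R.from_quat([q[1],q[2],q[3],q[0]])
def KD(c):
    f=210/np.tan(np.radians(c["fov_y"]/2))
    return np.array([[f,0,c["cx"]],[0,f,c["cy"]],[0,0,1.]]),np.array([c["k1"],0,0,0.])
def proj(c,P):
    p=(np.atleast_2d(P)-c["position"])@Rq(c["orientation"]).as_matrix()*[1,-1,-1]
    K,D=KD(c);return cv2.projectPoints(p,np.zeros(3),np.zeros(3),K,D)[0][:,0]
def ray(c,uv,z):
    K,D=KD(c);s=cv2.undistortPoints(np.array(uv,float).reshape(-1,1,2),K,D)[:,0]
    d=np.c_[s[:,0],-s[:,1],-np.ones(len(s))]@Rq(c["orientation"]).as_matrix().T
    return c["position"]+d*((z-c["position"][2])/d[:,2])[:,None]
E
python3 - <<'E'
from workcell import *
from h import *
t=cv2.imread("pics/top0.png");s=cv2.imread("pics/scene0.png")
a=cv2.resize(t[150:310,100:313],(800,600),interpolation=cv2.INTER_CUBIC)
cv2.imwrite("pics/tc.png",a)
c=calibration("top");print(ray(c,[[204,230],[210,228],[209,244]],0.08))
E
```

```text
[[0.48475359 0.30840391 0.08      ]
 [0.49137626 0.29168015 0.08      ]
 [0.4451916  0.29068594 0.08      ]]
```

View pics/scene0.png

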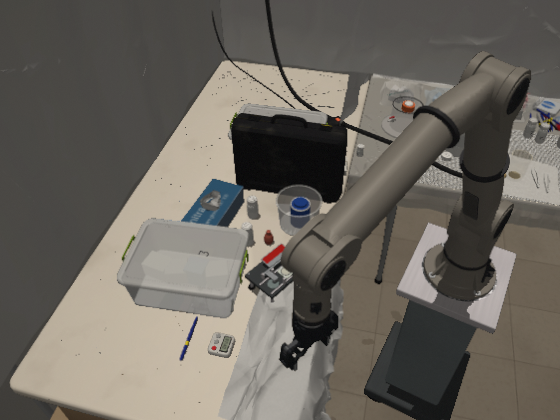

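View pics/tc.png

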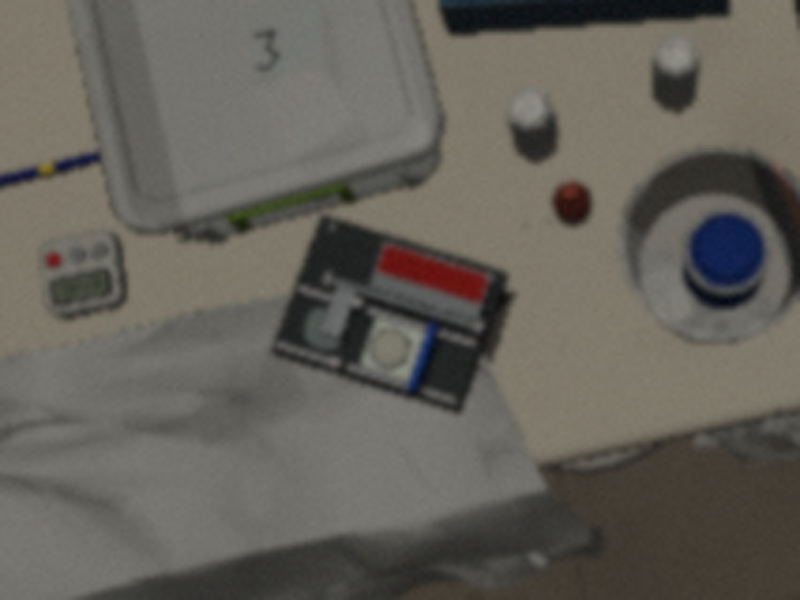

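The scene picture shows the stage near (267,275), with the bin beside it on the left. The top crop shows the stage corners at about (323,217), (507,272), (461,411) and (273,351), the red bar on the far side, and the slide's blue handle near (424,357) with a clear approach. Next I work out the stage pose and the first move.

```bash
cat >> h.py <<'E'
def stage_fit(c,uv,XY,z):
    P=ray(c,uv,z)[:,:2];XY=np.array(XY,float)
    a=XY-XY.mean(0);b=P-P.mean(0)
    th=np.arctan2((a[:,0]*b[:,1]-a[:,1]*b[:,0]).sum(),(a*b).sum())
    M=np.array([[np.cos(th),-np.sin(th)],[np.sin(th),np.cos(th)]])
    t=P.mean(0)-M@XY.mean(0);return th,t,np.abs(XY@M.T+t-P).max(),(P-t)@M
def move(o,p,yawy):
    "numbers for carry_out: tool down at p, tool y at yaw"
    Rc=Rq(o["tcp_rot"]);y=np.array([np.cos(yawy),np.sin(yawy),0]);z=np.array([0,0,-1.])
    Rt=R.from_matrix(np.c_[np.cross(y,z),y,z])
    return np.round(Rc.inv().apply(p-o["position"])/.5,3),np.round((Rc.inv()*Rt).as_rotvec()/(np.pi/4),3)
E
python3 - <<'E'
from workcell import *
from h import *
c=calibration("top")
k=213/800
uv=np.array([[323,217],[507,272],[461,411],[273,351]])*[k,160/600]+[100-.5+k/2,150-.5+k/2]
th,t,e,_=stage_fit(c,uv,[[.078,-.058],[-.078,-.058],[-.078,.058],[.078,.058]],.062)
print(np.degrees(th),t,e)
M=np.array([[np.cos(th),-np.sin(th)],[np.sin(th),np.cos(th)]])
hp=np.array([[424,357]])*[k,160/600]+[99.6,149.6]
print((ray(c,hp,.092)[:,:2]-t)@M)
p=M@[-.062,-.007]+t;print(p)
print(move(get_obs(),np.r_[p,.22],th-np.pi/2))
print(calibration("wrist"))
E
```

```text
75.57663262872421 [0.4792906  0.31190448] 0.0028811262266791315
[[-0.04152202  0.02794606]]
[0.47062671 0.25011502]
(array([-0.702, -0.498,  0.023]), array([0.   , 0.   , 1.859]))
{'fov_y': 68.92169873398879, 'cx': 281.8665294345424, 'cy': 209.49801982202172, 'k1': -0.060621963386874506, 'position': array([0.15955411, 0.63402762, 0.37318232]), 'orientation': array([ 0.81389796, -0.12436074, -0.08587844,  0.56100749])}
```

{"fn": "carry_out", "kwargs": {"motion": [[-0.1, -0.07, 0, 0, 0, 0.15, 0.6], [-0.2, -0.14, 0, 0, 0, 0.3, 0.6], [-0.3, -0.21, 0, 0, 0, 0.45, 0.6], [-0.4, -0.28, 0, 0, 0, 0.6, 0.6], [-0.5, -0.36, 0, 0, 0, 0.75, 0.6], [-0.6, -0.43, 0.01, 0, 0, 0.9, 0.6], [-0.7, -0.498, 0.02, 0, 0, 0.93, 0.6], [-0.702, -0.498, 0.02, 0, 0, 0.93, 0.6], [-0.702, -0.498, 0.02, 0, 0, 0.93, 0.6]]}}

```text
time_s: 1.62
position: [0.4703, 0.2509, 0.2214]
tcp_rot: [-0.0, 0.52, 0.854, 0.0]
contact_force: [-0.1, 1.5, -0.3]
width: 0.0512
grasp_force: 0.0
```

{"fn": "carry_out", "kwargs": {"motion": [[0, 0, 0, 0, 0, 0.2, 0.6], [0, 0, 0, 0, 0, 0.4, 0.6], [0, 0, 0, 0, 0, 0.6, 0.6], [0, 0, 0, 0, 0, 0.8, 0.6], [0, 0, 0, 0, 0, 0.93, 0.6], [0, 0, 0, 0, 0, 0.93, 0.6], [0, 0, 0, 0, 0, 0.93, 0.6]]}}

```text
time_s: 2.5
position: [0.4699, 0.2516, 0.2213]
tcp_rot: [-0.0, 0.789, 0.614, 0.0]
contact_force: [-0.2, -1.2, -0.2]
width: 0.0512
grasp_force: 0.0
```

```bash
python3 - <<'E'
from workcell import *
from h import *
o=get_obs();c=calibration("wrist");im=snapshot("wrist");cv2.imwrite("pics/w1.png",im);np.save("w1.npy",c,allow_pickle=True)
print(o["position"],o["tcp_rot"],o["width"],o["joint_pos"],o["contact_force"],o["time_s"])
cv2.imwrite("pics/w1b.png",cv2.resize(im,(800,600),interpolation=cv2.INTER_CUBIC))
E
```

```text
[0.4698762  0.25156714 0.2213283 ] [-2.01139750e-04  7.89473200e-01  6.13784994e-01  8.62187426e-05] 0.05121395173426899 [-0.96871176  0.21497115  0.46280469  1.83836578 -0.10687305  1.11244311
 -0.71682592] [-0.19802446 -1.20270044 -0.16163567] 2.5
```

View pics/w1b.png

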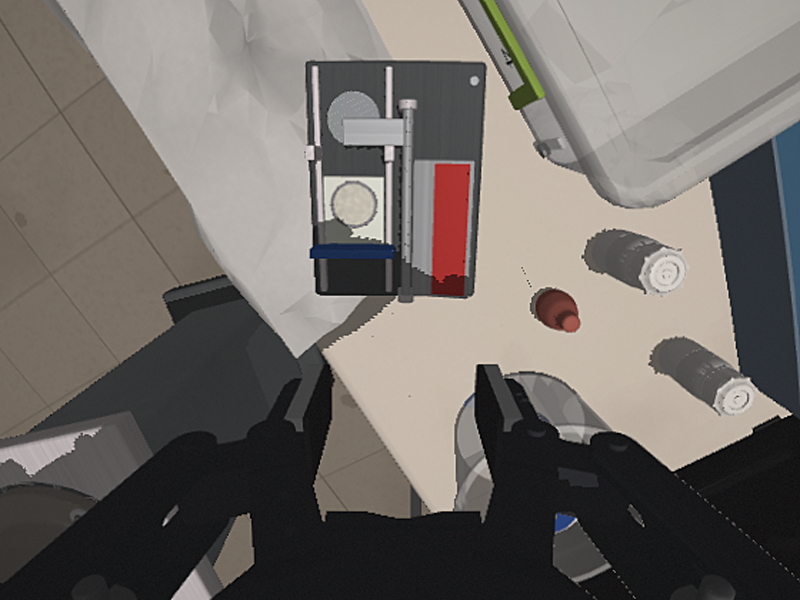

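The wrist picture shows the stage head-on. Its corners are (306,62), (486,63), (474,297) and (316,296), the blue handle is at row 252 over columns 310–396, the red face covers columns 433–470, and both fingers are clear.

```bash
python3 - <<'E'
from workcell import *
from h import *
c=np.load("w1.npy",allow_pickle=True).item()
s=lambda a:(np.array(a,float)+.5)*.7-.5
th,t,e,_=stage_fit(c,s([[306,62],[486,63],[474,297],[316,296]]),[[.078,.058],[.078,-.058],[-.078,-.058],[-.078,.058]],.062)
print(np.degrees(th),t,e)
M=np.array([[np.cos(th),-np.sin(th)],[np.sin(th),np.cos(th)]])
q=lambda p,z:print(np.round((ray(c,s(p),z)[:,:2]-t)@M*1e3,1).tolist())
q([[310,246],[396,246],[310,257],[396,257]],.092);q([[433,164],[470,164],[432,293],[470,293]],.086)
# fingertips now in stage frame
o=get_obs();print("tcp",(o["position"][:2]-t)@M)
p=M@[-.062,-.005]+t;print(p,move(o,np.r_[p,.11],th-np.pi/2))
np.save("st.npy",np.r_[th,t])
E
```

```text
75.2138527986602 [0.48038999 0.31155871] 0.0015395899208076047
[[-35.0, 53.1], [-34.7, -1.0], [-42.1, 53.4], [-41.7, -1.0]]
[[15.0, -23.3], [15.2, -45.8], [-67.0, -24.8], [-66.8, -50.0]]
tcp [-0.06092712 -0.00538423]
[0.46940127 0.25033577] (array([-0.002, -0.001,  0.223]), array([-0.  , -0.  ,  0.01]))
```

{"fn": "carry_out", "kwargs": {"motion": [[0, 0, 0.07, 0, 0, 0.01, 0.6], [-0.002, -0.001, 0.14, 0, 0, 0.01, 0.6], [-0.002, -0.001, 0.2, 0, 0, 0.01, 0.6], [-0.002, -0.001, 0.24, 0, 0, 0.01, 0.6], [-0.002, -0.001, 0.266, 0, 0, 0.01, 0.6], [-0.002, -0.001, 0.266, 0, 0, 0.01, 0.6]]}}

```text
time_s: 3.3
position: [0.4693, 0.2494, 0.0877]
tcp_rot: [-0.0, 0.793, 0.609, -0.001]
contact_force: [0.6, -0.7, 0.5]
width: 0.0512
grasp_force: 0.0
```

{"fn": "carry_out", "kwargs": {"motion": [[0, 0, 0.004, 0, 0, 0, 0.6], [0, 0, 0.008, 0, 0, 0, 0.6], [0, 0, 0.012, 0, 0, 0, 0.6], [0, 0, 0.012, 0, 0, 0, 0.6]]}}

```text
time_s: 3.8
position: [0.4703, 0.2498, 0.0829]
tcp_rot: [0.0, 0.793, 0.609, 0.001]
contact_force: [-1.1, -0.1, 3.0]
width: 0.0512
grasp_force: 1.4
```

{"fn": "carry_out", "kwargs": {"motion": [[0, 0, 0.004, 0, 0, 0, 0.6], [0, 0, 0.008, 0, 0, 0, 0.6], [0, 0, 0.012, 0, 0, 0, 0.6], [0, 0, 0.016, 0, 0, 0, 0.6], [0, 0, 0.016, 0, 0, 0, 0.6], [0, 0, 0.016, 0, 0, 0, 0.6]]}}

```text
time_s: 4.55
position: [0.471, 0.2496, 0.0749]
tcp_rot: [0.0, 0.793, 0.609, 0.001]
contact_force: [0.9, -1.1, 6.1]
width: 0.0514
grasp_force: 3.2
```

```bash
python3 - <<'E'
from workcell import *
from h import *
o=get_obs();c=calibration("wrist");im=snapshot("wrist");np.save("w2.npy",c,allow_pickle=True)
th,*t=np.load("st.npy");M=np.array([[np.cos(th),-np.sin(th)],[np.sin(th),np.cos(th)]])
print((o["position"][:2]-t)@M,o["position"][2],o["contact_force"],o["moment"])
cv2.imwrite("pics/w2.png",cv2.resize(im,(800,600),interpolation=cv2.INTER_CUBIC))
E
```

```text
[-0.06225056 -0.00674697] 0.07491750320677963 [ 0.9054617  -1.12291925  6.05657126] [-0.25246974 -0.57714863 -0.03800142]
```

View pics/w2.png

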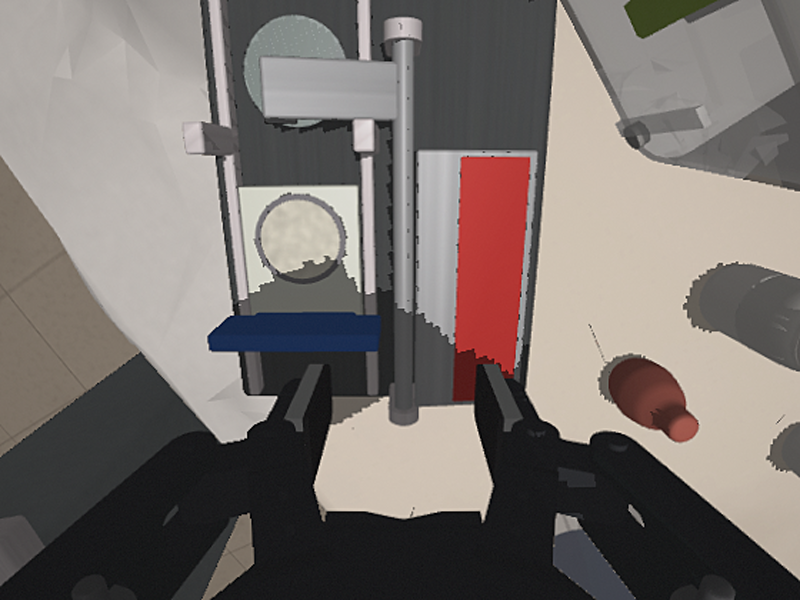

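The jaw is raised, the bar is held down by the right finger, and the left finger stands behind the handle (row 350). I press a little deeper, then push.

{"fn": "carry_out", "kwargs": {"motion": [[0, -0.002, 0.003, 0, 0, 0, 0.6], [0.005, -0.002, 0.005, 0, 0, 0, 0.6], [0.013, -0.002, 0.005, 0, 0, 0, 0.6], [0.02, -0.002, 0.005, 0, 0, 0, 0.6], [0.027, -0.002, 0.005, 0, 0, 0, 0.6], [0.034, -0.002, 0.005, 0, 0, 0, 0.6], [0.041, -0.002, 0.005, 0, 0, 0, 0.6], [0.048, -0.002, 0.005, 0, 0, 0, 0.6], [0.055, -0.002, 0.005, 0, 0, 0, 0.6], [0.062, -0.002, 0.005, 0, 0, 0, 0.6], [0.07, -0.002, 0.005, 0, 0, 0, 0.6], [0.07, -0.002, 0.005, 0, 0, 0, 0.6]]}}

```text
time_s: 6.1
position: [0.4783, 0.2805, 0.0719]
tcp_rot: [0.001, 0.794, 0.608, -0.001]
contact_force: [0.2, -6.9, 7.6]
width: 0.0513
grasp_force: 4.2
```

```bash
python3 - <<'E'
from workcell import *
from h import *
o=get_obs();c=calibration("wrist");im=snapshot("wrist")
th,*t=np.load("st.npy");M=np.array([[np.cos(th),-np.sin(th)],[np.sin(th),np.cos(th)]])
print((o["position"][:2]-t)@M,o["position"][2],o["contact_force"][:2]@M,o["contact_force"],o["time_s"])
cv2.imwrite("pics/w3.png",cv2.resize(im,(800,600),interpolation=cv2.INTER_CUBIC))
E
```

```text
[-0.03061378 -0.00589601] 0.07191634137183701 [-6.65267783 -1.92445101] [ 0.16287987 -6.92351819  7.59608873] 6.1
```

View pics/w3.png

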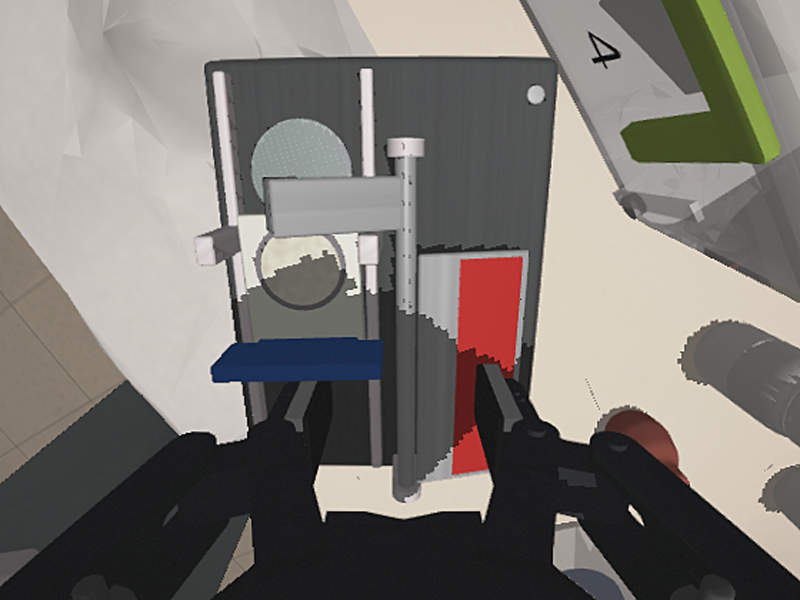

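The slide is under the raised jaw (row 205) and the handle (row 378) is in contact with the left finger. I keep pushing.

{"fn": "carry_out", "kwargs": {"motion": [[0.007, 0, 0, 0, 0, 0, 0.6], [0.014, 0, 0, 0, 0, 0, 0.6], [0.021, 0, 0, 0, 0, 0, 0.6], [0.028, 0, 0, 0, 0, 0, 0.6], [0.035, 0, 0, 0, 0, 0, 0.6], [0.042, 0, 0, 0, 0, 0, 0.6], [0.046, 0, 0, 0, 0, 0, 0.6], [0.046, 0, 0, 0, 0, 0, 0.6]]}}

```text
time_s: 7.15
position: [0.4842, 0.3022, 0.0719]
tcp_rot: [0.001, 0.794, 0.608, -0.002]
contact_force: [-0.2, -4.9, 8.6]
width: 0.0513
grasp_force: 4.4
```

```bash
cat > look.py <<'E'
from workcell import *
from h import *
import sys
o=get_obs();c=calibration("wrist");im=snapshot("wrist")
th,*t=np.load("st.npy");M=np.array([[np.cos(th),-np.sin(th)],[np.sin(th),np.cos(th)]])
print((o["position"][:2]-t)@M,o["position"][2],o["contact_force"][:2]@M,o["contact_force"],o["time_s"])
cv2.imwrite(f"pics/{sys.argv[1]}.png",cv2.resize(im,(800,600),interpolation=cv2.INTER_CUBIC))
E
python3 look.py w4
```

```text
[-0.00805737 -0.00606887] 0.07190075696072268 [-4.78199648 -1.08439072] [-0.17194161 -4.90039076  8.55642785] 7.15
```

View pics/w4.png

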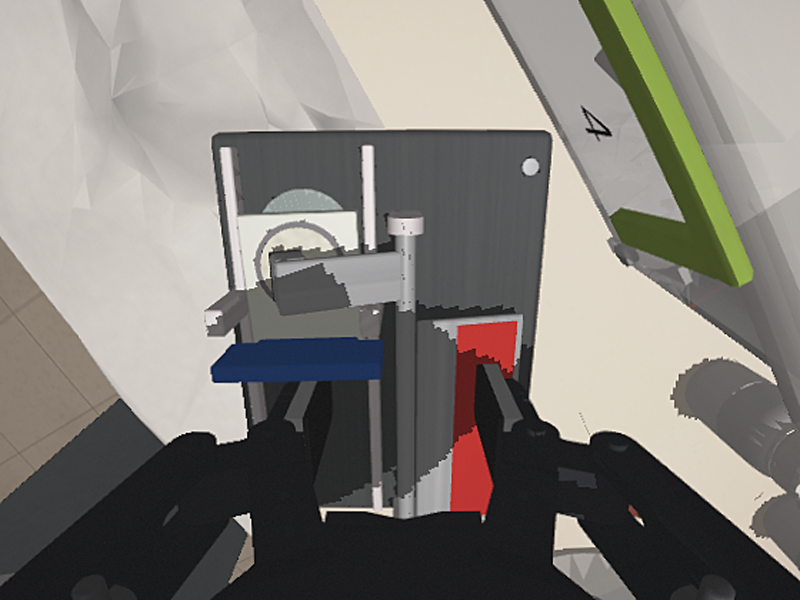

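The handle's front edge is at row 340 and the post faces are at about row 320–330, so several mm remain. I continue gently until the force rises.

{"fn": "carry_out", "kwargs": {"motion": [[0.004, 0, 0, 0, 0, 0, 0.6], [0.008, 0, 0, 0, 0, 0, 0.6], [0.012, 0, 0, 0, 0, 0, 0.6], [0.012, 0, 0, 0, 0, 0, 0.6], [0.012, 0, 0, 0, 0, 0, 0.6]]}}

```text
time_s: 7.82
position: [0.4857, 0.3079, 0.0719]
tcp_rot: [0.001, 0.794, 0.608, -0.002]
contact_force: [-0.1, -6.1, 8.4]
width: 0.0511
grasp_force: 4.4
```

{"fn": "carry_out", "kwargs": {"motion": [[0.003, 0, 0, 0, 0, 0, 0.6], [0.006, 0, 0, 0, 0, 0, 0.6], [0.006, 0, 0, 0, 0, 0, 0.6]]}}

```text
time_s: 8.2
position: [0.4863, 0.3103, 0.0718]
tcp_rot: [0.002, 0.794, 0.608, -0.002]
contact_force: [-0.1, -6.5, 8.9]
width: 0.0515
grasp_force: 5.5
```

```bash
python3 look.py w5
```

```text
[ 0.00029184 -0.00601063] 0.07183722277457265 [-6.2832513  -1.52958396] [-0.12462912 -6.46555037  8.9166565 ] 8.2
```

{"fn": "carry_out", "kwargs": {"motion": [[0.003, 0, 0, 0, 0, 0, 0.6], [0.006, 0, 0, 0, 0, 0, 0.6], [0.006, 0, 0, 0, 0, 0, 0.6]]}}

```text
time_s: 8.62
position: [0.4863, 0.3103, 0.0718]
tcp_rot: [0.002, 0.794, 0.608, -0.005]
contact_force: [-2.3, -11.9, 13.3]
width: 0.0514
grasp_force: 8.3
```

```bash
python3 look.py w5
```

```text
[ 0.00028389 -0.00598864] 0.07180139074778111 [-12.08048991  -0.80473882] [ -2.30499594 -11.88582495  13.30807605] 8.625
```

View pics/w5.png

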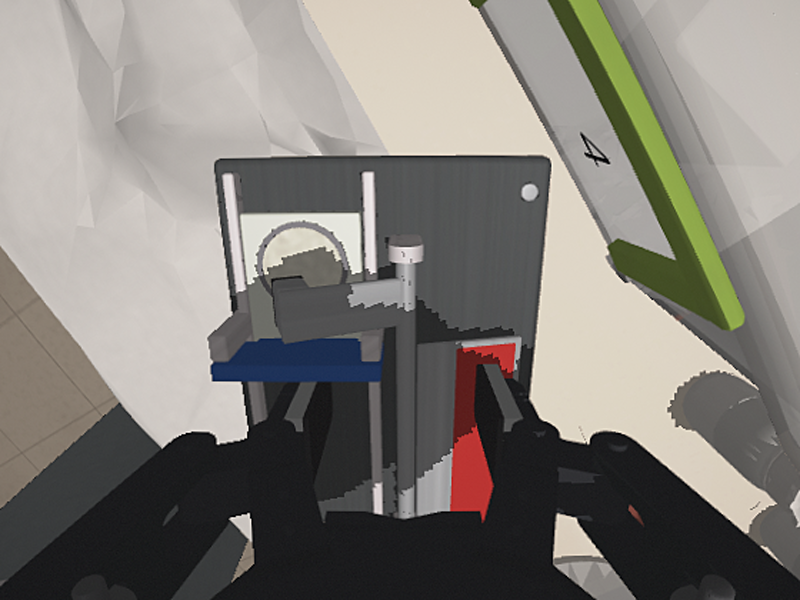

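The handle now bears on both posts: it hasn't moved while the force doubled. I give a slight final nudge, back off about 6 mm with the clip still held, then raise.

{"fn": "carry_out", "kwargs": {"motion": [[0.004, 0, 0, 0, 0, 0, 0.6], [0.004, 0, 0, 0, 0, 0, 0.6], [-0.004, 0, 0, 0, 0, 0, 0.6], [-0.012, 0, 0, 0, 0, 0, 0.6], [-0.02, 0, 0, 0, 0, 0, 0.6], [-0.024, 0, 0, 0, 0, 0, 0.6], [-0.024, 0, 0, 0, 0, 0, 0.6]]}}

```text
time_s: 9.55
position: [0.4862, 0.3092, 0.0737]
tcp_rot: [-0.001, 0.793, 0.61, 0.004]
contact_force: [2.9, 3.0, 7.6]
width: 0.0513
grasp_force: 3.6
```

{"fn": "carry_out", "kwargs": {"motion": [[0, 0, -0.005, 0, 0, 0, 0.6], [0, 0, -0.01, 0, 0, 0, 0.6], [0, 0, -0.015, 0, 0, 0, 0.6], [0, 0, -0.02, 0, 0, 0, 0.6], [0, 0, -0.03, 0, 0, 0, 0.6], [0, 0, -0.06, 0, 0, 0, 0.6], [-0.03, 0, -0.12, 0, 0, 0, 0.6], [-0.06, 0, -0.2, 0, 0, 0, 0.6], [-0.1, 0, -0.28, 0, 0, 0, 0.6], [-0.1, 0, -0.28, 0, 0, 0, 0.6], [-0.1, 0, -0.28, 0, 0, 0, 0.6]]}}

```text
time_s: 10.92
position: [0.4705, 0.2578, 0.2119]
tcp_rot: [-0.0, 0.793, 0.609, 0.0]
contact_force: [0.5, 0.2, 0.8]
width: 0.0509
grasp_force: 0.0
```

```bash
python3 look.py w6
```

```text
[-0.05451762 -0.00411602] 0.21189528368396224 [ 0.33384712 -0.40978552] [0.48141731 0.21820963 0.75566179] 10.925
```

View pics/w6.png

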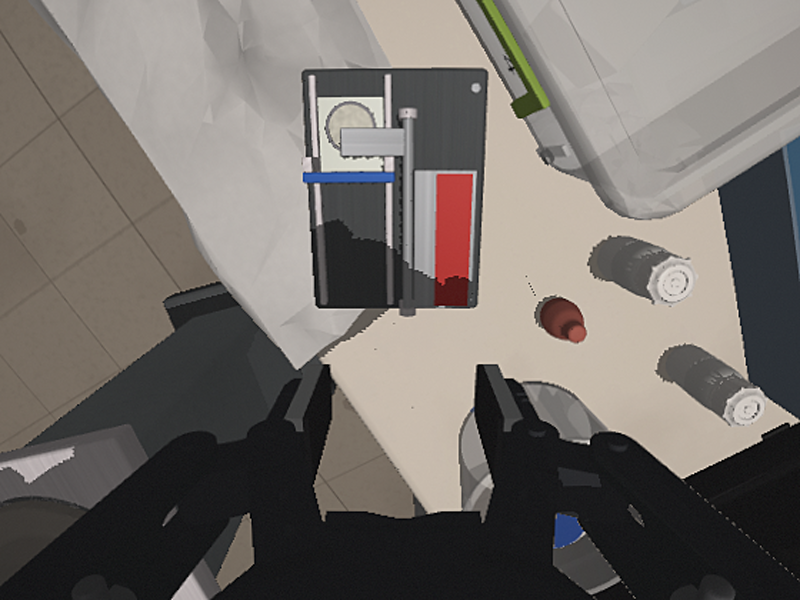

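The picture shows the handle (row 172–182) right against the posts, the jaw resting on the slide and the bystanders undisturbed. One numeric check of the handle against the posts:

```bash
python3 - <<'E'
from workcell import *
from h import *
c=calibration("wrist");th,*t=np.load("st.npy");M=np.array([[np.cos(th),-np.sin(th)],[np.sin(th),np.cos(th)]])
s=lambda a:(np.array(a,float)+.5)*.7-.5
print((ray(c,s([[304,173],[393,173],[304,182],[393,182]]),.092)[:,:2]-t)@M*1e3)
P=lambda x,y,z:np.r_[M@[x,y]+t,z]
print((proj(c,[P(.016,.003,.09),P(.016,.051,.09),P(.01,0,.092),P(.01,.054,.092)])+.5)/.7-.5)
im=cv2.imread("pics/w6.png")[90:200,280:430];cv2.imwrite("pics/w6c.png",cv2.resize(im,None,fx=5,fy=5,interpolation=cv2.INTER_CUBIC))
E
```

```text
[[16.17605272 52.96891033]
 [15.80741987  1.49237609]
 [11.1026378  53.2884941 ]
 [10.74893202  1.53719874]]
[[390.48063944 172.59316462]
 [308.1240357  173.19685672]
 [395.66219528 183.31557835]
 [302.90510715 183.95562003]]
```

View pics/w6c.png

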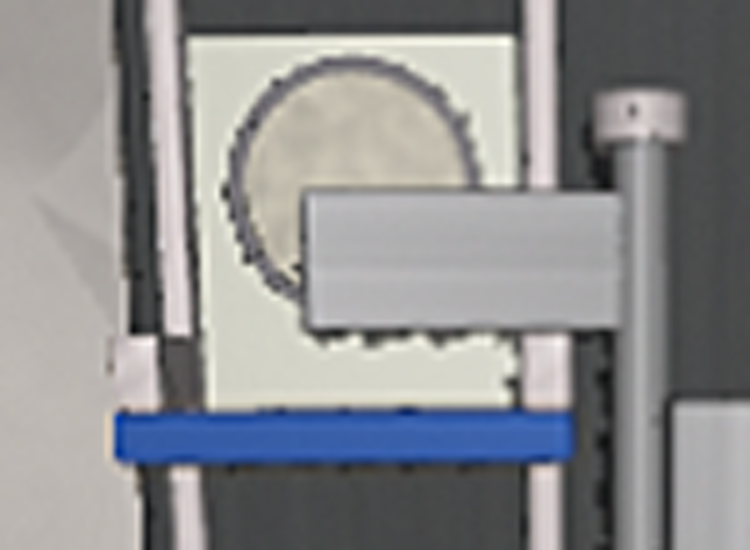

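The crop shows the handle (row 410–462) flush against both posts with no gap, and the jaw lying on the slide.

```bash
python3 -c "from workcell import *;print(close_job())"
```

```text
the job is handed in; nothing more can be done
None
```

The slide is home with its handle flush against both stop posts, the clip is down on it, and the arm is withdrawn clear. I handed the job in at about 11 s of robot time; no verdict came back.

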